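# Open the child-safe descaler bottle for the air pot

## Robot

A 6-joint arm with a two-finger parallel gripper is mounted at the origin on a cart in front of the work surface, level with it; the furniture and walls round the work are solid. World frame = base frame: x ahead of the robot, y to its left, z up, the work surface at z = 0. Lengths are in m, angles in rad, forces in N, time in s.
With the tool pointing down it reaches from about 0.375 to 0.925 m from the base axis. Payload 5.7 kg.
Tool frame: the origin (TCP) lies at the very end of the fingers, on their centre line; the grasp point (between the pads) lies 19 mm behind it (bot.grip_point_offset is the distance from the TCP to the grasp point, in m); z points along the fingers, y is the line along which they close (so a half turn about z gives the same grasp; the last joint's range is limited). The gripper opens to 85 mm and grips with 20 to 120 N. Pads are 22 mm wide; open, the fingers measure 114 mm over their backs; the gripper's body (76 mm by 85 mm) begins 54 mm behind the grasp point. The pads swing forward as they close: fully open they stand 13 mm farther back than shut.
Start: joints at [-1.299, 0.359, 1.51, -0, 1.272, -0.115], TCP at [0.226, -0.556, 0.231] pointing down, gripper open.
Joint ranges: [-2.97, 2.97], [-1.01, 2.36], [0.21, 2.38], [-0.96, 4.11], [0.2, 2.71], [-2.98, 2.98]. Speed limits (rad/s): [2.39, 2.39, 3.14, 3.14, 3.14, 3.14].

## Interface

Orientations are given as a unit quaternion [w, x, y, z].
In Python, from bench import bot gives the robot as it stands.
- The arm moves only by the tool jog_arm, never from a script. Its argument "deltas" is a list that holds one entry, the list of rows, each a list of 7 numbers: the closure, from 0 (fully open) to 1 (shut), then the shift along the tool's x, y, z in m, then the turn, a rotation vector about the tool's x, y, z in degrees. In form: [[[hand, tx, ty, tz, ax, ay, az], ...]]. A call has 1 to 8 rows; each row is the pose to reach, as a shift and turn from the pose commanded when the call began, along the tool's axes at that moment; what a row does not reach only later rows make up. A row lasts 1/8 s, in which the tool goes at most 62.5 mm and 10.7 degrees, less where a joint would pass 70% of its speed; a pose out of reach is approached as far as the arm can. A call with a gripper value outside its range is refused whole. The fingers move at their own pace and stop on an object; "newtons" is the grip in N (left out, the last holds). Time passes only in rows, so rows that repeat a pose let the fingers close. It gives the time, the measured TCP pose, the force, the opening and the grip force at its end, in the units of the state.
- bot.get_obs(): the state, without advancing time (a new reading comes with each control period).
- bot.snapshot(name): name is "scene" or "top"; returns (picture, depth): 384x512x3 uint8, red, green, blue; 384x512 float32, m along the optical axis (not along the pixel's ray), 0 where there is no reading.
- bot.get_calibration(name): a dict with "fov_y" (degrees; the focal length in pixels is half the picture's height over the tangent of half this angle, whatever the lens; pixels are square), "cx", "cy" (the principal point, pixels), "D" ([k1, k2, p1, p2, k3] as OpenCV has them; the pictures are not rectified), "R" (3x3) and "t" (3): a world point X has camera coordinates R X + t. Camera axes: x right, y down, z forward; pixel columns grow to the right and rows downward; lengths in m; the calibration is good to about 2 mm. A picture is of the moment at which its call begins. get_calibration takes no time and is no camera call.
- bot.finish_job(): hands the job in; it is judged then, once.
The state is a dict: "t": time; "q": joint angles; "qd": joint speeds; "effort": joint torques, N m; "tool_pos": TCP position; "ee_rot": TCP orientation; "contact_force": force on the tool from outside, world axes, zero at the start; "torque": the same for the moment, N m; "opening": finger opening in m; "gripper_force": force on a finger pad.
Only numpy, scipy, OpenCV 4.12 (cv2) and the standard library are available. Lean on these libraries where they do the work, as an engineer would, in place of code of your own. Each camera call takes 0.05 s, during which the arm holds its last target. There are 200 camera calls.

## Task

The air pot is due for descaling: open the descaler bottle with the orange safety cap by pushing the cap down, twisting it anticlockwise while it is held down, and lifting it off. Finish while still holding the cap in the gripper, level and still, straight above the bottle's open mouth and about 10 cm clear of it, so that drips fall back in; do not put it down or let go. Keep the blue-capped bottle shut and leave everything else where it stands.

Things in the scene. Friction and masses are not known exactly. Their poses are not given: they have to be found in the camera images.
- orange_cap_grip (a point): centre of the grip knob on the orange safety cap: round, 53 mm wide, 31.5 high, 50 g, with a round knob on its flat top 36 mm wide, 22.5 high, white mark on it along x. This point is half-way up the knob: 11 mm above the flat top, 42.5 above the cap's underside; z up. Closed: 28 mm above the mouth, x along the bottle's x. Opens by push down, anticlockwise turn, lift (see orange_seal)
- orange_mouth (a point): middle of the mouth (top of the neck) of the white bottle with an orange label, the one to open: 88x68 mm, in a grey caddy 130x98 mm fixed to the table; mouth 135.5 mm above the table; z up, x along the bottle's 88 mm side
- orange_seal (a joint): sprung seal under the orange cap: 0 = up, to 0.010 m as the cap is pushed down (4 N at first, 8.4 at 8 mm, 9.6 at the end). Unlocked beyond 0.006: then, held down, turn the cap about 67 degrees anticlockwise from above (free from 50 to 85, stop at 87) and lift. Not pressed it turns only a few degrees; clockwise it is stopped
- blue_cap_grip (a point): centre of the grip knob on the blue safety cap: round, 53 mm wide, 31.5 high, 50 g, with a round knob on its flat top 36 mm wide, 22.5 high, white mark on it along x. This point is half-way up the knob: 11 mm above the flat top, 42.5 above the cap's underside; z up. Closed: 28 mm above the mouth, x along the bottle's x. Leave shut
- blue_seal (a joint): the same sprung seal in the blue bottle, 0 = up, to 0.010 m pressed; leave alone
- coffee_jar: bystander: glass jar with yellow-brown lid, 71 mm wide, 89 mm high; origin at the centre of its underside
- sugar_jar: bystander: slim spice jar with dark lid, 44 mm wide, 105 mm high; origin at the centre of its underside
There are look-alikes about, which are no part of the job. What is meant by the part that bears orange_cap_grip is not pink, purple or turquoise, and is the larger of those in its own colour.

How it is judged:
On the way, in this order (a step that is already met when the one before it is completed fails the run):
1. the orange cap is pushed down against its spring (value of joint orange_seal above 0.005 m).
2. it is turned past the lock while still at the neck (angle between the x axis of orange_cap_grip and the x axis of orange_mouth, either way round above 0.55 rad and z of orange_cap_grip in the frame of orange_mouth below 0.034 m).
At the end, for the whole second after the job is handed in: The orange cap is held by the fingers, at rest and level (within about 14 degrees), its underside about 5 to 16 cm above the mouth (grip centre 90 to 200 mm) and its axis within 3 cm of the mouth's; it does not touch the bottle, the orange seal has sprung up, and the blue cap is in place (z of orange_cap_grip in the frame of orange_mouth between 0.09 and 0.2 m and horizontal distance between orange_cap_grip and orange_mouth below 0.03 m and angle between orange_cap_grip's own z axis and vertical below 0.25 rad and contact force between the fingers and orange_cap above 1 N and contact force between orange_cap and orange_bottle below 0.1 N and linear speed of orange_cap below 0.03 m/s and value of joint orange_seal below 0.002 m and distance of blue_cap_grip from where it was at the start of the episode below 0.01 m); the arm keeps its last pose, push and grip.
It fails at once if the blue bottle's cap is pressed or shifted (value of joint blue_seal above 0.003 m or distance of blue_cap_grip from where it was at the start of the episode above 0.01 m).
It fails at once if a bystander is shifted more than 3 cm (distance of any of coffee_jar, sugar_jar from where it was at the start of the episode above 0.03 m).
It also fails if it takes over 38 s, if anything falls off the work surface, if the arm or the gripper's body presses on something with over 40 N, if the wrist force passes 120 N, or if a joint passes its speed limit or range.

## Working session

There is one attempt and no reset: what is moved stays moved. The work goes in short steps, Python scripts to look and compute and a tool call to move; the robot and the scene stay as the last step left them, time stands still between calls to the robot, and variables do not carry over. Pictures are saved under pics/ and viewed, at most 10 in all, crops included, and the job is handed in when it is done.

Besides the shell and the picture viewer there is one more tool, called after "Call:" as name(argument=value, ...), one argument or row to a line, values as JSON. jog_arm: Moves the arm, as the interface text tells. Its arguments: {"type":"object","properties":{"deltas":{"type":"array","items":{"type":"array","items":{"type":"array","items":{"type":"number"}}}},"newtons":{"type":"number"}},"required":["deltas"]}

```bash
mkdir -p pics; cat > h.py <<'E'
import numpy as np, cv2
from bench import bot
def snap(n,f):
    im,d=bot.snapshot(n); np.savez('pics/'+f+'.npz',im=im,d=d); cv2.imwrite('pics/'+f+'.png',im[:,:,::-1]); return im,d
def cam(n):
    c=bot.get_calibration(n); f=192/np.tan(np.radians(c['fov_y'])/2)
    K=np.array([[f,0,c['cx']],[0,f,c['cy']],[0,0,1.]]); return K,np.array(c['D'],float),np.array(c['R']),np.array(c['t'])
def world(n,uv,d):  # depth along axis
    K,D,R,t=cam(n); uv=np.asarray(uv,float).reshape(-1,1,2)
    p=cv2.undistortPoints(uv,K,D)[:,0]; P=np.c_[p,np.ones(len(p))]*np.reshape(d,(-1,1)); return (P-t)@R
def plane(n,uv,z):
    K,D,R,t=cam(n); p=cv2.undistortPoints(np.asarray(uv,float).reshape(-1,1,2),K,D)[:,0]
    r=np.c_[p,np.ones(len(p))]@R; o=-R.T@t; return o+r*((z-o[2])/r[:,2])[:,None]
E
python3 - <<'E'
from h import *
a,_=snap('scene','s0'); b,_=snap('top','t0')
cv2.imwrite('pics/a.png',cv2.resize(a[:,:,::-1],(800,600)));cv2.imwrite('pics/b.png',cv2.resize(b[:,:,::-1],(800,600)))
for n in('scene','top'):
    K,D,R,t=cam(n);print(n,-R.T@t,R[2],K[0,0])
print(bot.get_obs())
E
```

```text
scene [0.05138436 0.42677737 0.75455037] [ 0.51145033 -0.59269373 -0.62219989] 371.9602844463082
top [ 0.46389645 -0.15969135  1.48709716] [ 0.0612458   0.01889316 -0.99794389] 499.1034253968599
{'t': 0.1, 'q': array([-1.29909599e+00,  3.59450253e-01,  1.51134492e+00, -6.76640006e-06,
        1.27250552e+00, -1.15106786e-01]), 'qd': array([ 0.00068642, -0.0005005 , -0.00254824,  0.00271136, -0.00023815,
       -0.00027014]), 'effort': array([ 7.29746553e-04, -5.28648412e+01, -2.79351336e+01, -2.05393749e-04,
        5.05882257e-03,  9.27088934e-06]), 'tool_pos': array([ 0.22615767, -0.55506883,  0.23051948]), 'ee_rot': array([-8.51150505e-04,  9.81355206e-01,  1.92201017e-01, -7.00217410e-05]), 'contact_force': array([ 0.49795597,  0.46574845, -0.21997375]), 'torque': array([-0.00813141, -0.01806387, -0.01710678]), 'gripper_force': 0.0, 'opening': 0.08506751722842985}
```

View pics/a.png

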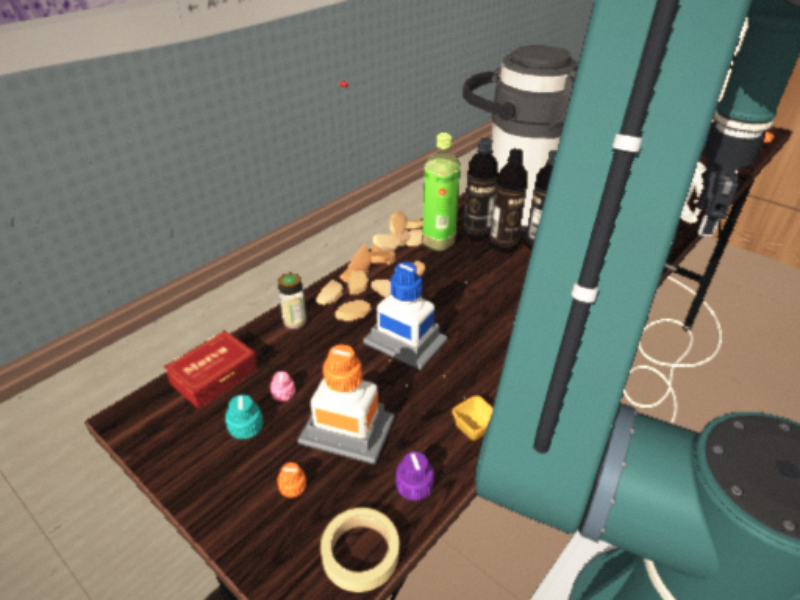

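View pics/b.png

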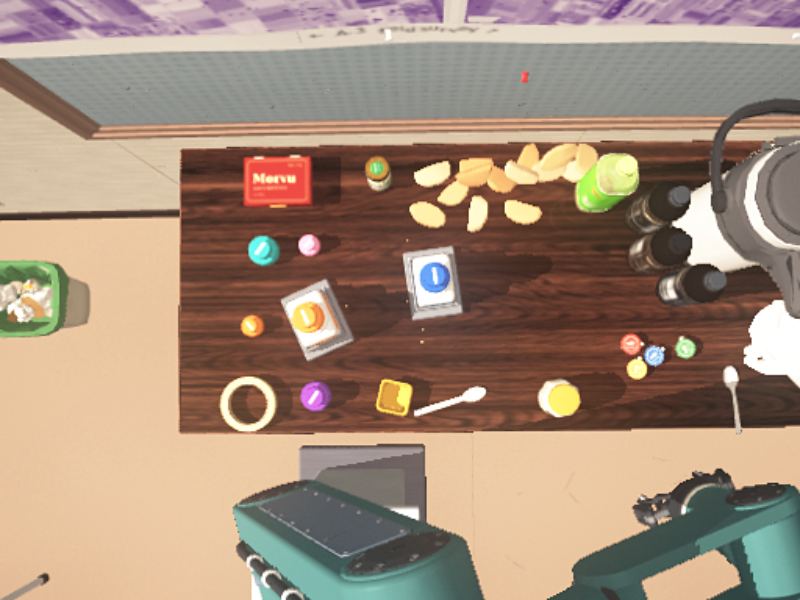

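The top view shows the orange cap at about (308,317) and the blue cap at (434,277) in the 800x600 picture. The loose small orange cap at (252,326) is the look-alike.

```bash
python3 - <<'E'
from h import *
for n,f in(('top','t0'),('scene','s0')):
    z=np.load('pics/%s.npz'%f); im,d=z['im'],z['d']; hsv=cv2.cvtColor(im,cv2.COLOR_RGB2HSV)
    v,u=np.mgrid[:384,:512]; P=world(n,np.stack([u.ravel(),v.ravel()],1),d.ravel()).reshape(384,512,3)
    for nm,lo,hi in(('orange',5,18),('blue',100,125)):
        m=((hsv[...,0]>=lo)&(hsv[...,0]<=hi)&(hsv[...,1]>140)&(hsv[...,2]>70)).astype(np.uint8)
        k,l,s,c=cv2.connectedComponentsWithStats(m)
        for i in range(1,k):
            if s[i,4]<60: continue
            p=P[l==i]; p=p[p[:,2]>.02]
            if len(p)<30 or p[:,0].max()>.9 or p[:,2].max()<.13: continue
            t=p[p[:,2]>p[:,2].max()-.012]
            print(n,nm,s[i],c[i].round(1),'ztop',np.percentile(p[:,2],[5,50,95]).round(4),'topbox mid',((t.min(0)+t.max(0))/2).round(4),(t.max(0)-t.min(0)).round(3))
    if n=='top':
        for nm,(cu,cv) in(('o',(197,203)),('b',(278,177))):
            # white mark + caddy
            w=(hsv[...,1]<110)&(hsv[...,2]>170)&(P[...,2]>.160)&(np.hypot(u-cu,v-cv)<16)
            q=P[w]; print(nm,'mark',len(q),q.mean(0).round(4)); 
            x=q[:,:2]-q[:,:2].mean(0); a=np.linalg.svd(x)[2][0]; print('mark yaw',np.degrees(np.arctan2(a[1],a[0])))
            g=(np.hypot(u-cu,v-cv)<60)&(P[...,2]>.012)&(P[...,2]<.2)
            g=cv2.connectedComponents(g.astype(np.uint8))[1]; g=g==g[cv,cu]
            r=cv2.minAreaRect(P[g][:,:2].astype(np.float32)); print('caddy',r)
            t=(P[...,2]>.165)&(P[...,2]<.19)&(np.hypot(u-cu,v-cv)<20); q=P[t]; print('knob',len(q),np.median(q[:,2]),cv2.minEnclosingCircle(q[:,:2].astype(np.float32)))
K,D,R,t=cam('top')
c=cv2.imread('pics/t0.png')[150:260,140:330]; cv2.imwrite('pics/c.png',cv2.resize(c,None,fx=4,fy=4,interpolation=2))
E
```

```text
top orange [157 101  40  29 166] [174.2 114.3] ztop [0.0379 0.0433 0.0483] topbox mid [ 0.4639 -0.1597  1.4871] [0. 0. 0.]
top orange [196 194  12  19 101] [202.5 202.8] ztop [0.1299 0.1518 0.1721] topbox mid [0.5065 0.0194 0.173 ] [0.032 0.015 0.01 ]
top orange [139 201  31  15 142] [158.7 206.8] ztop [0.0201 0.0233 0.0374] topbox mid [ 0.4639 -0.1597  1.4871] [0. 0. 0.]
top blue [269 168  18  19 205] [276.6 177.4] ztop [0.1485 0.1698 0.1789] topbox mid [ 0.4639 -0.1597  1.4871] [0. 0. 0.]
o mark 39 [0.5028 0.0098 0.3101]
mark yaw 76.64819426365426
caddy ((0.5087683200836182, 0.029320701956748962), (0.12937793135643005, 0.09799357503652573), 23.734472274780273)
knob 148 0.17512455395822552 ((0.5091145038604736, 0.029333319514989853), 0.018681997433304787)
b mark 35 [ 0.5692 -0.1894  0.2505]
mark yaw 165.94318713660675
caddy ((0.5761104822158813, -0.19033275544643402), (0.12892647087574005, 0.09729302674531937), 7.414132595062256)
knob 151 0.174702834053567 ((0.5759040117263794, -0.19051377475261688), 0.018423477187752724)
scene orange [216 158  36  23 340] [235.4 167.5] ztop [0.0428 0.0582 0.0737] topbox mid [0.0514 0.4268 0.7546] [0. 0. 0.]
scene orange [195 219  48  32 653] [218.8 235.8] ztop [0.1276 0.1533 0.1764] topbox mid [0.0514 0.4268 0.7546] [0. 0. 0.]
scene orange [263 252  52  44 376] [292.6 274. ] ztop [0.0221 0.0313 0.1431] topbox mid [0.0514 0.4268 0.7546] [0. 0. 0.]
scene orange [128 295  68  58 617] [171.6 317.5] ztop [0.0212 0.0287 0.0409] topbox mid [0.0514 0.4268 0.7546] [0. 0. 0.]
scene blue [250 168  20  24 356] [259.4 181.3] ztop [0.128  0.1524 0.1763] topbox mid [ 0.5717 -0.1909  0.1723] [0.035 0.033 0.011]
```

View pics/c.png

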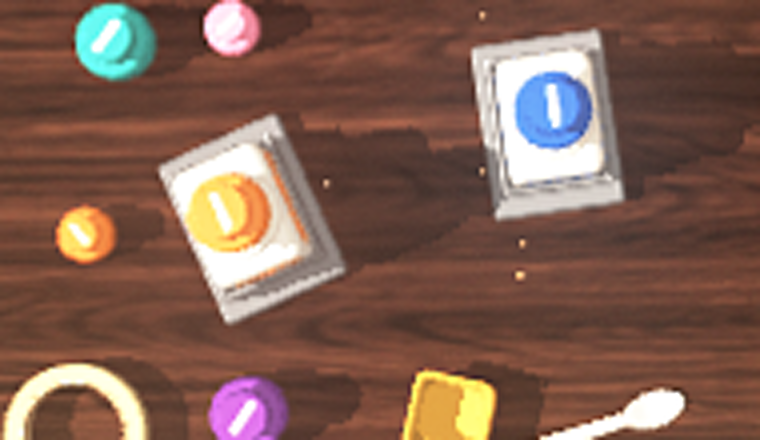

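Call:
jog_arm(
  deltas=[
    [[0.3, 0.04, -0.036, 0, 0, 0, 0], [0.3, 0.08, -0.072, 0, 0, 0, 0], [0.3, 0.121, -0.109, 0, 0, 0, 0], [0.3, 0.161, -0.145, 0, 0, 0, 0], [0.3, 0.201, -0.181, 0, 0, 0, 0], [0.3, 0.241, -0.217, 0, 0, 0, 0], [0.3, 0.281, -0.253, 0, 0, 0, 0], [0.3, 0.322, -0.29, 0, 0, 0, 0]],
  ],
  newtons=60,
)

```text
t: 1.1
tool_pos: [0.4155, -0.1639, 0.2312]
ee_rot: [-0.0, 0.981, 0.192, 0.0]
contact_force: [0.6, 0.2, 0.4]
opening: 0.0598
gripper_force: 0.0
```

Call:
jog_arm(
  deltas=[
    [[0.3, 0.04, -0.036, 0, 0, 0, 0], [0.3, 0.08, -0.072, 0, 0, 0, 0], [0.3, 0.12, -0.109, 0, 0, 0, 0], [0.3, 0.16, -0.1445, 0, 0, 0, 0], [0.3, 0.16, -0.1445, 0, 0, 0, 0], [0.3, 0.16, -0.1445, 0, 0, 0, 0]],
  ],
)

```text
t: 1.85
tool_pos: [0.5081, 0.0285, 0.2309]
ee_rot: [0.0, 0.981, 0.193, -0.001]
contact_force: [0.0, 0.2, -0.0]
opening: 0.0597
gripper_force: 0.0
```

```bash
python3 - <<'E'
from h import *
from scipy.spatial.transform import Rotation as Ro
o=bot.get_obs();print(o)
q=o['ee_rot'];R=Ro.from_quat(np.r_[q[1:],q[0]]).as_matrix();print(R)
print('delta tool',R.T@(np.array([.5091,.0293,.1545])-o['tool_pos']))
a,_=snap('scene','s1');cv2.imwrite('pics/d.png',cv2.resize(a[100:300,120:380,::-1],(780,600)))
E
```

```text
{'t': 1.85, 'q': array([-7.95093180e-02,  2.29052456e-01,  1.70264896e+00, -4.85769715e-04,
        1.21131281e+00,  1.10361624e+00]), 'qd': array([-0.0269441 , -0.0069224 ,  0.00870429,  0.00155628,  0.00013546,
        0.00096651]), 'effort': array([ 1.10667598e+00, -4.26053882e+01, -2.71541047e+01,  1.10610158e-01,
       -5.35007415e-02,  2.06313055e-02]), 'tool_pos': array([0.50813553, 0.02846149, 0.23085455]), 'ee_rot': array([ 2.69807780e-05,  9.81255901e-01,  1.92707810e-01, -7.45756166e-04]), 'contact_force': array([ 0.02850142,  0.21796557, -0.01457382]), 'torque': array([ 0.00924807,  0.01097126, -0.0384485 ]), 'gripper_force': 0.0, 'opening': 0.059691854071199694}
[[ 9.25726287e-01  3.78191393e-01 -1.45315646e-03]
 [ 3.78191312e-01 -9.25727398e-01 -3.40376171e-04]
 [-1.47395409e-03 -2.34475980e-04 -9.99998886e-01]]
delta tool [ 0.0013225  -0.00039358  0.07635278]
```

View pics/d.png

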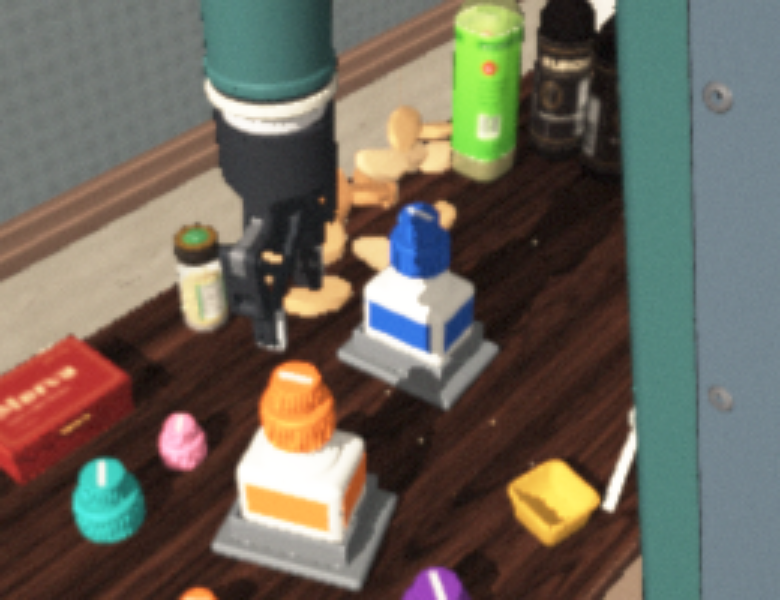

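The near fingertip is at (270,345) in the crop and the orange knob top at (295,380). I'll check by projection that the fingers straddle the knob.

```bash
python3 - <<'E'
from h import *
K,D,R,t=cam('scene'); T=np.array([.5081,.0285,.2309]); y=np.array([.378,-.926,0])
P=np.array([T-.037*y,T+.037*y,T,[.5091,.0293,.175]])
uv=cv2.projectPoints(P,cv2.Rodrigues(R)[0],t,K,D)[0][:,0];print((uv-[120,100])*3)
E
```

```text
[[266.65845701 352.97876333]
 [308.70224983 288.47499909]
 [288.4094802  319.61017485]
 [291.20156521 376.27328577]]
```

Call:
jog_arm(
  deltas=[
    [[0.3, 0.001, 0, 0.03, 0, 0, 0], [0.3, 0.001, 0, 0.055, 0, 0, 0], [0.3, 0.001, 0, 0.067, 0, 0, 0], [0.3, 0.001, 0, 0.073, 0, 0, 0], [0.3, 0.001, 0, 0.074, 0, 0, 0], [0.3, 0.001, 0, 0.074, 0, 0, 0]],
  ],
)

```text
t: 2.65
tool_pos: [0.5103, 0.0288, 0.158]
ee_rot: [0.0, 0.981, 0.192, 0.001]
contact_force: [0.5, -0.1, -0.6]
opening: 0.0599
gripper_force: 0.0
```

Call:
jog_arm(
  deltas=[
    [[0.75, 0, 0, 0, 0, 0, 0], [0.75, 0, 0, 0, 0, 0, 0], [0.75, 0, 0, 0, 0, 0, 0], [0.75, 0, 0, 0, 0, 0, 0], [0.75, 0, 0, 0, 0, 0, 0], [0.75, 0, 0, 0, 0, 0, 0]],
  ],
  newtons=60,
)

```text
t: 3.4
tool_pos: [0.5101, 0.029, 0.1575]
ee_rot: [-0.0, 0.981, 0.192, 0.0]
contact_force: [0.5, 0.9, 3.6]
opening: 0.0338
gripper_force: 59.3
```

Call:
jog_arm(
  deltas=[
    [[0.75, 0, 0, 0.003, 0, 0, 0], [0.75, 0, 0, 0.006, 0, 0, 0], [0.75, 0, 0, 0.0085, 0, 0, 0], [0.75, 0, 0, 0.0085, 0, 0, 0], [0.75, 0, 0, 0.0085, 0, 0, 0]],
  ],
)

```text
t: 4.03
tool_pos: [0.5102, 0.029, 0.1492]
ee_rot: [-0.0, 0.981, 0.192, 0.0]
contact_force: [-0.4, 1.2, 8.0]
opening: 0.0338
gripper_force: 59.8
```

Call:
jog_arm(
  deltas=[
    [[0.75, 0, 0, 0.0005, 0, 0, -9], [0.75, 0, 0, 0.0005, 0, 0, -18], [0.75, 0, 0, 0.0005, 0, 0, -27], [0.75, 0, 0, 0.0005, 0, 0, -36], [0.75, 0, 0, 0.0005, 0, 0, -45], [0.75, 0, 0, 0.0005, 0, 0, -54], [0.75, 0, 0, 0.0005, 0, 0, -62], [0.75, 0, 0, 0.0005, 0, 0, -68]],
  ],
)

```text
t: 5.03
tool_pos: [0.5094, 0.0296, 0.1485]
ee_rot: [-0.001, 0.705, 0.709, 0.0]
contact_force: [-0.8, 3.7, 8.4]
opening: 0.0334
gripper_force: 60.0
```

Call:
jog_arm(
  deltas=[
    [[0.75, 0, 0, 0, 0, 0, 0], [0.75, 0, 0, 0, 0, 0, 0]],
  ],
)

```text
t: 5.28
tool_pos: [0.5095, 0.0296, 0.1485]
ee_rot: [-0.001, 0.706, 0.708, 0.0]
contact_force: [-2.0, 3.5, 8.4]
opening: 0.0336
gripper_force: 60.1
```

```bash
python3 - <<'E'
from h import *
o=bot.get_obs();print(o['q'],o['contact_force'],o['torque'],o['ee_rot'])
a,_=snap('scene','s2');cv2.imwrite('pics/e.png',cv2.resize(a[120:290,150:290,::-1],(490,595)))
E
```

```text
[-7.82170755e-02  3.27297146e-01  1.79875157e+00  1.37010594e-03
  1.01598846e+00 -8.17595567e-02] [-1.97076088  3.51976717  8.4239227 ] [0.53911084 0.32273263 0.11184343] [-5.46696701e-04  7.06108752e-01  7.08103130e-01  2.99164055e-04]
```

View pics/e.png

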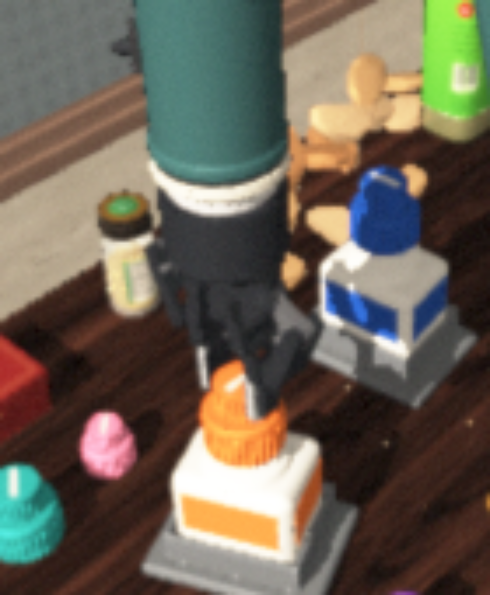

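The mark on the knob at (235,382) now slants along y, so the cap turned with the gripper. Next I'll lift gently and watch the force.

Call:
jog_arm(
  deltas=[
    [[0.75, 0, 0, -0.004, 0, 0, 0], [0.75, 0, 0, -0.008, 0, 0, 0], [0.75, 0, 0, -0.012, 0, 0, 0], [0.75, 0, 0, -0.016, 0, 0, 0], [0.75, 0, 0, -0.02, 0, 0, 0]],
  ],
)

```text
t: 5.95
tool_pos: [0.5089, 0.0289, 0.1679]
ee_rot: [-0.001, 0.706, 0.708, -0.001]
contact_force: [-0.8, 2.0, -1.7]
opening: 0.0339
gripper_force: 59.8
```

Call:
jog_arm(
  deltas=[
    [[0.75, 0, 0, -0.01, 0, 0, 0], [0.75, 0, 0, -0.025, 0, 0, 0], [0.75, 0, 0, -0.045, 0, 0, 0], [0.75, 0, 0, -0.065, 0, 0, 0], [0.75, 0, 0, -0.085, 0, 0, 0], [0.75, 0, 0, -0.097, 0, 0, 0], [0.75, 0, 0, -0.102, 0, 0, 0], [0.75, 0, 0, -0.102, 0, 0, 0]],
  ],
)

```text
t: 6.95
tool_pos: [0.5097, 0.0289, 0.2704]
ee_rot: [0.0, 0.706, 0.708, 0.0]
contact_force: [0.4, 0.4, -0.1]
opening: 0.0334
gripper_force: 59.8
```

Call:
jog_arm(
  deltas=[
    [[0.75, 0, 0, 0, 0, 0, 0], [0.75, 0, 0, 0, 0, 0, 0], [0.75, 0, 0, 0, 0, 0, 0], [0.75, 0, 0, 0, 0, 0, 0]],
  ],
)

```text
t: 7.45
tool_pos: [0.5096, 0.029, 0.2701]
ee_rot: [-0.0, 0.706, 0.708, -0.0]
contact_force: [-0.3, -0.6, -0.1]
opening: 0.0338
gripper_force: 59.8
```

```bash
python3 - <<'E'
from h import *
o=bot.get_obs();print(o['tool_pos'],o['qd'],o['opening'])
a,_=snap('scene','s3');cv2.imwrite('pics/f.png',cv2.resize(a[90:290,120:320,::-1],(600,600)))
E
```

```text
[0.50964068 0.02895295 0.27011964] [-0.00077836 -0.00172251 -0.0021631  -0.00078608  0.00307756  0.00033947] 0.03377703440954214
```

View pics/f.png

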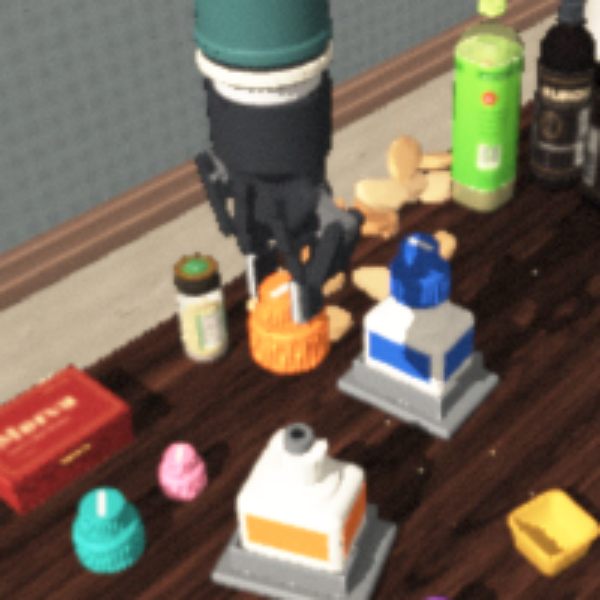

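The cap is off and held level at (288,322), straight above the open mouth at (298,438). The bottle, the blue cap and the jars have not moved.

```bash
python3 -c "
from bench import bot
print(bot.finish_job())"
```

```text
the job is handed in; nothing more can be done
None
```

I opened the orange bottle and handed in the job with its cap still gripped, level and still, about 10 cm above the open mouth; the last picture showed the blue cap and spice jar in place, but the coffee jar was out of view.

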